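Make up the soldering kit and the thread kit

ROBOT

A 6-joint arm with a two-finger parallel gripper is mounted at the origin on the work surface; the furniture and walls round the work are solid. World frame = base frame: x ahead of the robot, y to its left, z up, the work surface at z = 0. Lengths are in mm, angles in degrees, forces in N, time in s.
With the tool pointing down it reaches from about 350 to 850 mm from the base axis. Payload 8.1 kg.
Tool frame: the origin (TCP) lies between the finger pads; the fingertips stand 19 mm ahead of it and the grasp point (between the pads) is the TCP; z points along the fingers, y is the line along which they close (so a half turn about z gives the same grasp; the last joint's range is limited). The gripper opens to 85 mm and grips with 20 to 120 N. Pads are 22 mm wide; open, the fingers measure 114 mm over their backs; the gripper's body (76 mm by 85 mm) begins 54 mm behind the grasp point. The pads swing forward as they close: fully open they stand 13 mm farther back than shut.
Start: joints at [-81.268, 7.471, 85.268, -0, 87.261, -4.893], TCP at [141.359, -583.115, 250.292] pointing down, gripper open.
Joint ranges: [-169.43, 169.43], [-51.17, 129.36], [1.28, 143.12], [-76.62, 256.62], [0, 156.53], [-152.29, 152.29]. Speed limits (degrees/s): [136.94, 136.94, 159.86, 180, 180, 180].

INTERFACE

Orientations are given as a 3x3 rotation matrix whose columns are the frame's x, y, z axes.
In Python, from plant import r gives the robot as it stands.
- The arm moves only by the tool carry_out, never from a script. Its argument "increments" is a list of rows, each a list of 3 entries, a list of its own where there are three numbers: the shift along the world's x, y, z in m, then the turn about the world's z in rad, then the finger opening in m, from 0 to 0.0854. A call has 1 to 8 rows; each row shifts and turns the commanded pose from where the row before left it; what a row does not reach is not made up. A row lasts 1/12 s, in which the tool goes at most 41.7 mm and 7.16 degrees, less where a joint would pass 70% of its speed; a pose out of reach is approached as far as the arm can. A call is refused whole if a number of a shift passes 0.0417 or a number of a turn 0.125, either way. A call with a gripper value outside its range is refused whole. The fingers move at their own pace and stop on an object; "grip_force" is the grip in N (left out, the last holds). Time passes only in rows, so rows that do not move let the fingers close. It gives the time, the measured TCP pose, the force, the opening and the grip force at its end, in the units of the state.
- r.sense(): the state, without advancing time (a new reading comes with each control period).
- r.grab_frame(name): name is "side" or "top"; returns a dict with "color" (400x640x3 uint8, blue, green, red), "camera_matrix" (3x3 intrinsics, pixels), "dist" ([k1, k2, p1, p2, k3] as OpenCV has them; the pictures are not rectified), "world_to_cam" (4x4, takes a point from world to camera coordinates). Camera axes: x right, y down, z forward; pixel columns grow to the right and rows downward; lengths in mm; the calibration is good to about 2 mm. A picture is of the moment at which its call begins. There is no depth.
- r.job_done(): hands the job in; it is judged then, once.
The state is a dict: "clock": time; "joint_pos": joint angles; "dq": joint speeds; "tau": joint torques, N m; "eef_pos": TCP position; "tcp_rot": TCP orientation; "force": force on the tool from outside, world axes, zero at the start; "wrist_torque": the same for the moment, N m; "opening": opening from 0.0 (shut) to 1.0 (fully open); "gripper_force": force on a finger pad.
Only numpy, scipy, OpenCV 4.12 (cv2) and the standard library are available. Lean on these libraries where they do the work, as an engineer would, in place of code of your own. Each camera call takes 0.05 s, during which the arm holds its last target. There are 200 camera calls.

TASK

Make up two kits from the stock on the bench, one thing to a bay, each lying flat on the bay floor the same way up as it stands in the stock. The soldering kit goes in the tray with three bays: the solder spool in the middle bay, the controller board and the flat square metal block in the two outer bays, either way round; the thread kit goes in the tray with two bays: the tallest metal block in one and the jar of screws in the other. The third, oblong metal block belongs to neither kit: leave it where it stands.

Things in the scene. Friction and masses are not known exactly. Their poses are not given: they have to be found in the camera images.
- tray_three: grey shallow tray with three bays, 288 x 121 x 12 mm, bays in a row along its x, open above, fixed to the bench. Origin: centre of the underside, z up. Each bay is 92 (x) by 115 mm (y) inside, floor 3 mm above the bench; walls 3 mm thick, 12 mm high, dividers 10 mm high. Bay centres at x = -95, 0 and +95 mm, y = 0. 50 mm wide tabs stick out 9 mm at both ends.
- tray_two: grey shallow tray with two bays, 193 x 121 x 12 mm, bays in a row along its x, open above, fixed to the bench. Origin: centre of the underside, z up. Each bay is 92 (x) by 115 mm (y) inside, floor 3 mm above the bench; walls 3 mm thick, 12 mm high, dividers 10 mm high. Bay centres at x = -47.5 and +47.5 mm, y = 0. 50 mm wide tabs stick out 9 mm at both ends.
- controller_board: blue bare circuit board on spacers, 54 mm (x) x 70 mm (y), with parts up to 24 mm high; the solid edges to grasp reach only 8 mm above its underside; grasp across its 54 mm width. The middle of the board lies 3 mm to -y of the origin. Its origin is the centre of its underside, z up. 
- solder_spool: upright spool of solder wire, grey wire between two black flanges, 56 mm in diameter, 36 mm high. Its origin is the centre of its underside, z up. 
- flat_block: flat square milled aluminium block, 60 x 60 x 25 mm high, four tapped holes on top. Its origin is the centre of its underside, z up. 
- tall_block: tall milled aluminium block, 40 mm (x) x 45 mm (y) x 40 mm high, the tallest of the three. Its origin is the centre of its underside, z up. 
- screw_jar: clear round jar of screws with a red lid, 50 mm in diameter, 63 mm high (lid from 50 mm up), standing. Its origin is the centre of its underside, z up. 
- oblong_block: oblong milled aluminium block, 35 mm (x) x 50 mm (y) x 30 mm high; belongs to neither kit, stays in place. Its origin is the centre of its underside, z up. 
Things that resemble listed ones, but are neither listed nor needed, are in the scene too. What is shaped like the tray_two but purple is not meant.

How it is judged:
By the outcome, as a careful person would: the job done as asked, in the order asked, and still so for the second after the job is handed in, with the robot touching nothing.
It also fails if it takes over 115 s, if anything falls off the work surface, if the arm or the gripper's body presses on something with over 40 N, if the wrist force passes 120 N, or if a joint passes its speed limit or range.

## Working session

There is one attempt and no reset: what is moved stays moved. The work goes in short steps, Python scripts to look and compute and a tool call to move; the robot and the scene stay as the last step left them, time stands still between calls to the robot, and variables do not carry over. Pictures are saved under pics/ and viewed, at most 14 in all, crops included, and the job is handed in when it is done.

Besides the shell and the picture viewer there is one more tool, called after ">>>" by a JSON object that holds its "method" and its "body", one argument or row to a line. carry_out: Moves the arm, as the interface text tells. Its arguments: {"type":"object","properties":{"increments":{"type":"array"},"grip_force":{"type":"number"}},"required":["increments"]}

```bash
mkdir -p pics; ls; python3 - <<'E'
from plant import r
import cv2,pickle
d={}
for n in("top","side"):
    f=r.grab_frame(n); d[n]=f; cv2.imwrite(f"pics/{n}0.png",f["color"])
    print(n,f["camera_matrix"],f["dist"],f["world_to_cam"])
pickle.dump(d,open("f0.pkl","wb")); s=r.sense(); print(s)
E
```

```text
pics
top [[446.8735534    0.         318.74749464]
 [  0.         446.8735534  206.65323473]
 [  0.           0.           1.        ]] [-0.12565721  0.          0.          0.          0.        ] [[-2.16715936e-02 -9.99762346e-01 -2.36514527e-03 -8.19367151e+00]
 [-9.89767883e-01  2.17885428e-02 -1.41013464e-01  4.07809702e+02]
 [ 1.41031485e-01 -7.15041659e-04 -9.90004853e-01  1.29239366e+03]
 [ 0.00000000e+00  0.00000000e+00  0.00000000e+00  1.00000000e+00]]
side [[520.77352059   0.         315.93239193]
 [  0.         520.77352059 203.07366689]
 [  0.           0.           1.        ]] [-0.09642729  0.          0.          0.          0.        ] [[-1.61706626e-01  9.86837855e-01 -1.41924668e-03  1.08307968e+02]
 [ 6.67009188e-01  1.08238262e-01 -7.37145319e-01 -2.27764637e+02]
 [-7.27289289e-01 -1.20147933e-01 -6.75732761e-01  1.82877359e+03]
 [ 0.00000000e+00  0.00000000e+00  0.00000000e+00  1.00000000e+00]]
{'clock': 0.1, 'joint_pos': array([-8.12674130e+01,  7.51460329e+00,  8.53212906e+01,  6.32869533e-05,
        8.72621441e+01, -4.89023761e+00]), 'dq': array([-0.09433457, -0.1427381 , -0.14745866,  0.19606619,  0.10220892,
        0.05001424]), 'tau': array([ 1.05321647e-03, -5.70951176e+01, -5.01940405e+01, -2.50218282e-04,
        7.97011424e-03,  5.13484338e-05]), 'eef_pos': array([ 141.29883438, -582.65527899,  249.3262229 ]), 'tcp_rot': array([[ 9.71867283e-01,  2.35529017e-01, -2.58691356e-04],
       [ 2.35529113e-01, -9.71865822e-01,  1.69141584e-03],
       [ 1.46964224e-04, -1.70476107e-03, -9.99998536e-01]]), 'force': array([-0.38280613,  0.22324464, -0.06265547]), 'wrist_torque': array([ 0.03615512,  0.06308636, -0.01439934]), 'gripper_force': 0.0, 'opening': 1.000881213948371}
```

View pics/top0.png

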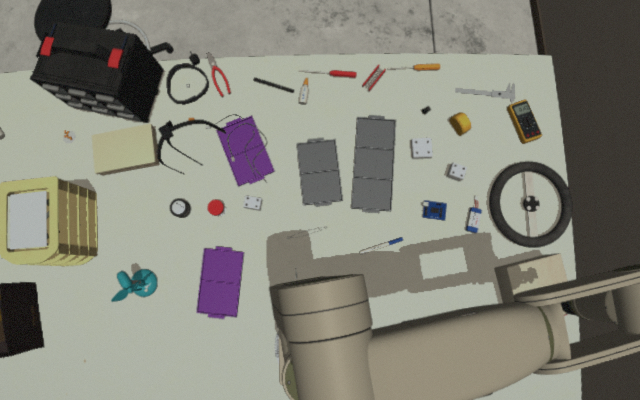

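View pics/side0.png

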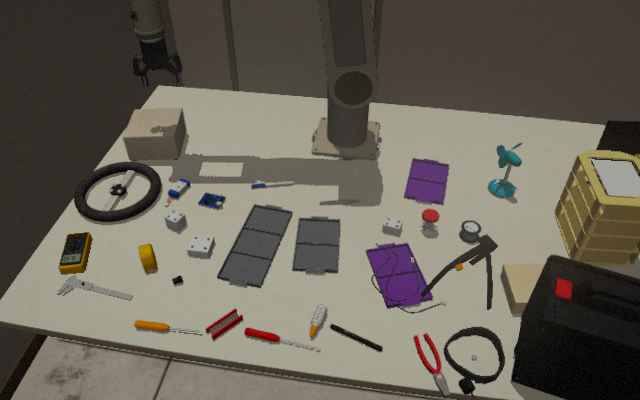

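The top view shows the grey trays at (320,172) and (374,164), with purple decoys at (245,150) and (221,282). Candidates by pixel in the top view:
- **Spool:** the black round thing at (180,208), or the yellow tape at (460,123).
- **Jar:** (216,207).
- **Board:** (434,211), or the other blue thing at (473,218).
- **Blocks:** (422,148), (457,171) and (253,202).

I'll check these in enlarged crops.

```bash
python3 - <<'E'
import cv2,pickle,numpy as np
d=pickle.load(open("f0.pkl","rb"))
t=d["top"]["color"];s=d["side"]["color"]
def c(im,x,y,w,h,k,n): cv2.imwrite(n,cv2.resize(im[y:y+h,x:x+w],None,fx=k,fy=k,interpolation=cv2.INTER_CUBIC))
c(t,400,130,100,100,6,"pics/a.png")   # px=400+u/6
c(t,160,185,110,40,7,"pics/b.png")
c(t,290,105,115,115,5,"pics/c.png")
a=cv2.resize(s[170:270,130:230],None,fx=4,fy=4,interpolation=2);b=cv2.resize(s[195:295,380:480],None,fx=4,fy=4,interpolation=2)
cv2.imwrite("pics/d.png",np.hstack([a[:, :],b]))
E
```

```text
(no output)
```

View pics/a.png

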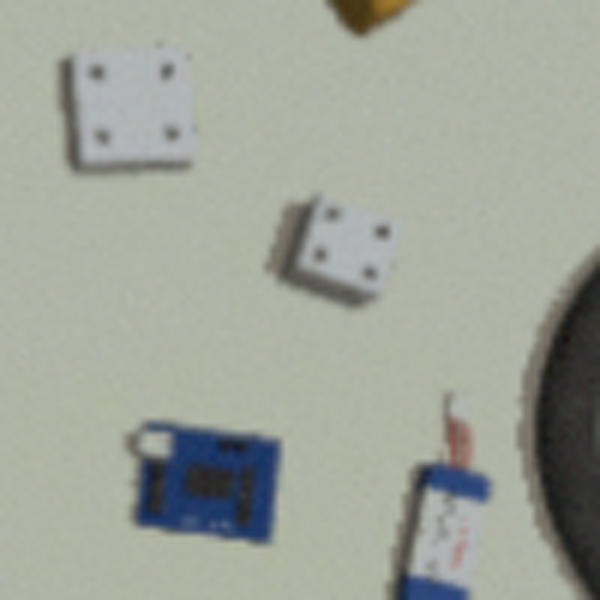

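View pics/b.png

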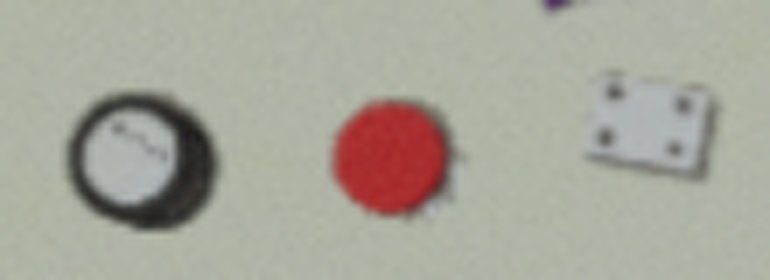

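View pics/c.png

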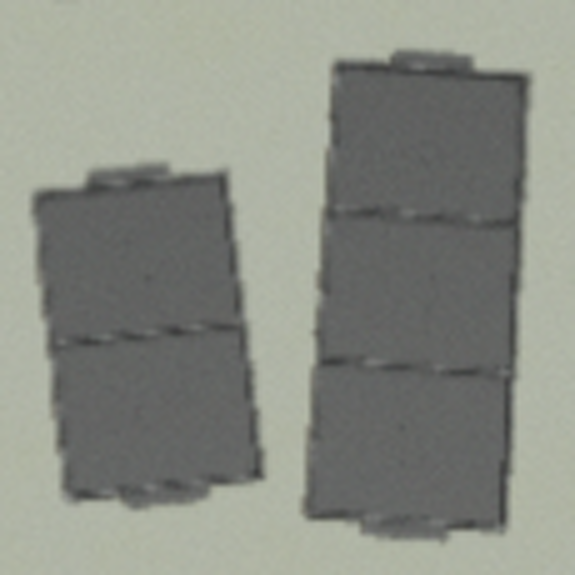

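View pics/d.png

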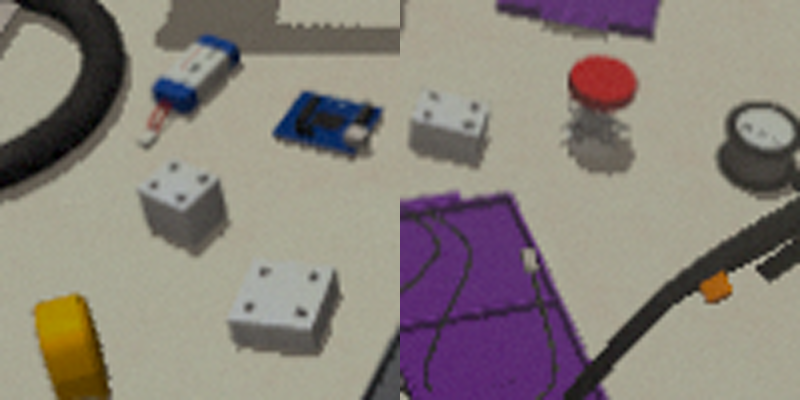

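Choices, with crop positions converted to top-view pixels: 
- Board is the PCB at (434,211), not the battery at (473,218).
- Flat block is at (422,148), tall block at (457,171), and the oblong at (253,202) stays.
- Jar is at (216,207) and spool at (180,208), not the yellow tape.
- The trays are the grey ones.

Next I'll fit poses and check them with an overlay.

```bash
cat > h.py <<'E'
import cv2,pickle,numpy as np
from scipy.optimize import least_squares
def proj(f,P):
    W=f["world_to_cam"];return cv2.projectPoints(np.float64(P).reshape(-1,3),cv2.Rodrigues(W[:3,:3])[0],W[:3,3],f["camera_matrix"],np.float64(f["dist"]))[0][:,0]
def back(f,p,z):
    W=f["world_to_cam"];q=cv2.undistortPoints(np.float64(p).reshape(-1,1,2),f["camera_matrix"],np.float64(f["dist"]))[:,0]
    R=W[:3,:3];o=-R.T@W[:3,3];d=np.c_[q,np.ones(len(q))]@R
    return o+d*((z-o[2])/d[:,2])[:,None]
def rect(w,h,z,x,y,a,cx=0,cy=0):
    c=np.array([[1,1],[1,-1],[-1,-1],[-1,1]])*[w/2,h/2]+[cx,cy];a=np.radians(a)
    return np.c_[c@np.array([[np.cos(a),np.sin(a)],[-np.sin(a),np.cos(a)]])+[x,y],np.full(4,z)]
def circ(r,z,x,y):
    t=np.linspace(0,2*np.pi,40);return np.c_[x+r*np.cos(t),y+r*np.sin(t),0*t+z]
E
cat > m.py <<'E'
from h import *
d=pickle.load(open("f0.pkl","rb"));T=d["top"];S=d["side"]
def cr(p,k,o): return (np.float64(p)+.5)/k-.5+o
A=lambda p:cr(p,6,[400,130]);B=lambda p:cr(p,7,[160,185]);C=lambda p:cr(p,5,[290,105])
M={}
def fit(n,p,z,w,h,a0,zb,cy=0):
    P=back(T,p,z);print(n,"edges",np.round(np.linalg.norm(P-np.roll(P,-1,0),axis=1)))
    best=None
    for k in range(4):
      for a in(a0,):
        s=least_squares(lambda v:(rect(w,h,z,*v,0,cy)[(np.arange(4)+k)%4]-P)[:,:2].ravel(),[*P.mean(0)[:2],a])
        s2=least_squares(lambda v:(rect(w,h,z,*v,0,cy)[::-1][(np.arange(4)+k)%4]-P)[:,:2].ravel(),[*P.mean(0)[:2],a])
        for q in(s,s2):
            if best is None or q.cost<best.cost-1e-6 : best=q
    print("   pose",np.round(best.x,1),"rms",round(np.sqrt(best.cost/2),1)); M[n]=best.x;return best.x
fit("flat",A([(73,53),(187,49),(192,161),(83,165)]),25,60,60,0,0)
fit("tall",A([(318,197),(393,228),(378,297),(298,265)]),40,40,45,-15,0)
fit("board",A([(143,424),(280,438),(270,542),(137,525)]),8,54,64,-5,0,-3)
fit("t3",C([(333,65),(527,76),(503,530),(306,516)]),12,288,121,0,0)
fit("t2",C([(36,192),(226,173),(262,478),(68,497)]),12,193,121,0,0)
M["jar"]=back(T,B([(390,157)]),63)[0];M["spool"]=back(T,B([(130,155)]),36)[0]
print("jar",M["jar"],"spool",M["spool"])
for n,m in M.items(): print(n,np.hypot(*m[:2]).round())
pickle.dump(M,open("M.pkl","wb"))
col=dict(flat=(0,0,255),tall=(0,0,255),board=(0,255,255),t3=(0,255,0),t2=(0,255,0),jar=(255,0,0),spool=(0,0,255))
G=dict(flat=lambda m:[rect(60,60,z,*m) for z in(0,25)],tall=lambda m:[rect(40,45,z,*m) for z in(0,40)],board=lambda m:[rect(54,64,8,*m,0,-3)],
 t3=lambda m:[rect(288,121,z,*m) for z in (12,)]+[rect(92,115,3,*m,c) for c in(-95,0,95)],t2=lambda m:[rect(193,121,12,*m)]+[rect(92,115,3,*m,c) for c in(-47.5,47.5)],
 jar=lambda m:[circ(25,z,*m[:2]) for z in(0,63)],spool=lambda m:[circ(28,z,*m[:2]) for z in(0,36)])
def ov(f,x,y,w,h,k):
    im=cv2.resize(f["color"][y:y+h,x:x+w],None,fx=k,fy=k,interpolation=2)
    for n,m in M.items():
        for P in G[n](m): cv2.polylines(im,[np.int32(np.round((proj(f,P)+.5-[x,y])*k-.5))],True,col[n],1)
    return im
a=ov(T,400,130,100,100,4);b=np.hstack([ov(T,165,180,60,50,4),ov(T,295,110,110,50,2)[:,:160]])
top=np.hstack([a,ov(S,150,170,100,100,4)])
bot=np.hstack([ov(T,160,185,80,50,4)[:200],ov(S,410,195,80,50,4)[:200],np.zeros((200,160,3),np.uint8)])
cv2.imwrite("pics/o1.png",np.vstack([top,bot]))
cv2.imwrite("pics/o2.png",np.hstack([ov(T,290,105,115,115,3),ov(S,215,200,130,115,3)]))
E
python3 m.py
```

```text
flat edges [59. 59. 56. 59.]
   pose [ 583.7 -335.5    0.7] rms 1.6
tall edges [41. 37. 43. 37.]
   pose [ 505.9 -435.8  -21.2] rms 2.6
board edges [71. 53. 68. 52.]
   pose [ 393.2 -363.    -7.8] rms 2.9
t3 edges [121. 285. 119. 283.]
   pose [ 540.3 -185.8   -5.4] rms 2.3
t2 edges [117. 191. 117. 190.]
   pose [518.4 -20.8   4.8] rms 2.4
jar [408.26331526 282.98948992  63.        ] spool [415.5609011  401.93606612  36.        ]
flat 673.0
tall 668.0
board 535.0
t3 571.0
t2 519.0
jar 497.0
spool 578.0Traceback (most recent call last):
  File "m.py", line 34, in <module>
    a=ov(T,400,130,100,100,4);b=np.hstack([ov(T,165,180,60,50,4),ov(T,295,110,110,50,2)[:,:160]])
                                ~~~~~~~~~^^^^^^^^^^^^^^^^^^^^^^^^^^^^^^^^^^^^^^^^^^^^^^^^^^^^^^^^
    return _nx.concatenate(arrs, 1, dtype=dtype, casting=casting)
           ~~~~~~~~~~~~~~~^^^^^^^^^^^^^^^^^^^^^^^^^^^^^^^^^^^^^^^
ValueError: all the input array dimensions except for the concatenation axis must match exactly, but along dimension 0, the array at index 0 has size 200 and the array at index 1 has size 100
```

```bash
sed -i 's/8,54,64,/8,54,70,/; s/rect(54,64,8/rect(54,70,8/; s/;b=np.hstack.*//' m.py; python3 m.py|grep -A1 board
```

```text
board edges [71. 53. 68. 52.]
   pose [ 393.2 -363.    -7.8] rms 1.1
--
board 535.0
t3 571.0
```

View pics/o1.png

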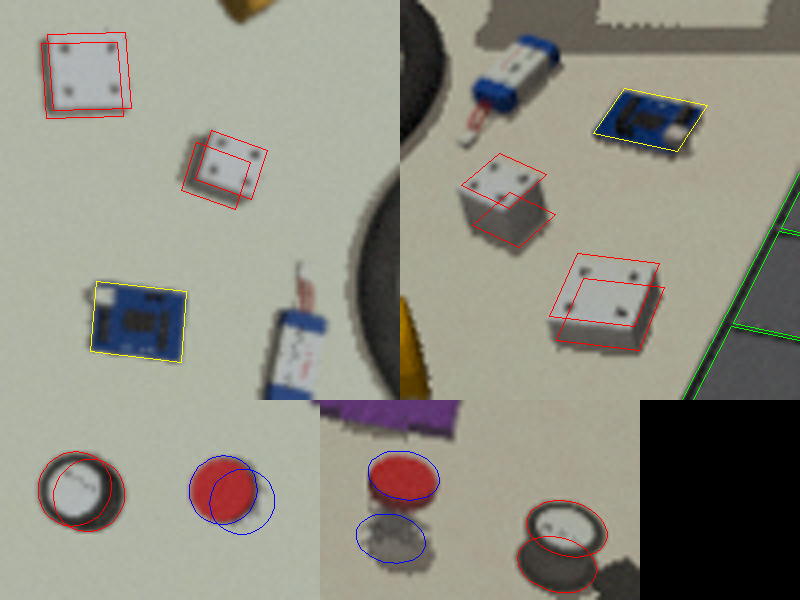

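View pics/o2.png

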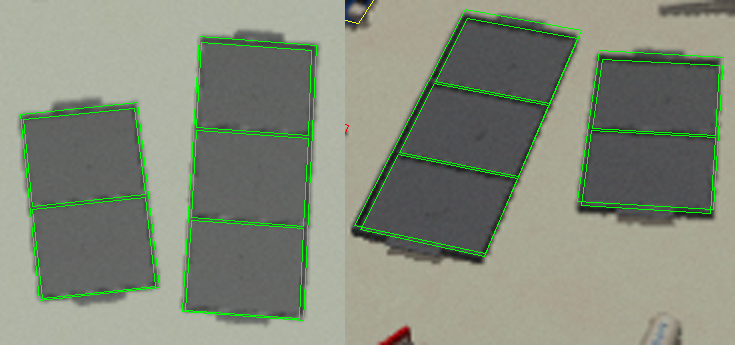

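The overlay matches to about 1 px. The white labels, box tops and bay floors coincide in both views. I'll go with the soldering kit first, starting with the spool at about (416,402).

>>> {"method": "carry_out", "body": {
  "increments": [
    [[0.0212,0.0302,0],0,0.085],
    [[0.0212,0.0302,0],0,0.085],
    [[0.0212,0.0302,0],0,0.085],
    [[0.0212,0.0302,0],0,0.085],
    [[0.0212,0.0302,0],0,0.085],
    [[0.0212,0.0302,0],0,0.085],
    [[0.0212,0.0302,0],0,0.085],
    [[0.0212,0.0302,0],0,0.085]
  ],
  "grip_force": 40
}}

```text
clock: 0.77
eef_pos: [311.4, -339.7, 249.9]
tcp_rot: [[0.972, 0.235, -0.0], [0.235, -0.972, 0.0], [-0.0, -0.0, -1.0]]
force: [1.5, -1.1, -0.3]
opening: 0.992
gripper_force: 0.0
```

```bash
python3 - <<'E'
from h import *
d=pickle.load(open("f0.pkl","rb"));T=d["top"];S=d["side"]
# headset peak: top (165,130) ~ side (487,243): find z minimising gap
for z in range(0,200,25): print(z,back(T,[(165,130)],z)[0].round(),back(S,[(487,243)],z)[0].round())
E
```

```text
0 [667. 464.   0.] [437. 452.   0.]
25 [659. 455.  25.] [462. 445.  25.]
50 [651. 446.  50.] [487. 437.  50.]
75 [642. 437.  75.] [512. 430.  75.]
100 [634. 428. 100.] [537. 423. 100.]
125 [625. 419. 125.] [562. 415. 125.]
150 [617. 410. 150.] [587. 408. 150.]
175 [609. 401. 175.] [611. 401. 175.]
```

>>> {"method": "carry_out", "body": {
  "increments": [
    [[0.02,0.034,0],0,0.085],
    [[0.02,0.034,0],0,0.085],
    [[0.02,0.034,0],0,0.085],
    [[0.02,0.034,0],0,0.085],
    [[0.02,0.034,0],0,0.085],
    [[0.01,0.038,0],0,0.085],
    [[0.01,0.038,0],0,0.085],
    [[0,0.04,0],0,0.085]
  ]
}}

```text
clock: 1.43
eef_pos: [431.6, -53.6, 249.9]
tcp_rot: [[0.972, 0.236, 0.0], [0.236, -0.972, 0.0], [0.0, -0.0, -1.0]]
force: [0.9, 0.4, 0.8]
opening: 0.996
gripper_force: 0.0
```

>>> {"method": "carry_out", "body": {
  "increments": [
    [[0,0.04,0],0,0.085],
    [[0,0.04,0],0,0.085],
    [[0,0.04,0],0,0.085],
    [[0,0.04,0],0,0.085],
    [[0,0.04,0],0,0.085],
    [[-0.005,0.04,0],0,0.085],
    [[-0.005,0.04,0],0,0.085],
    [[-0.005,0.04,0],0,0.085]
  ]
}}

```text
clock: 2.1
eef_pos: [415.0, 266.4, 249.9]
tcp_rot: [[0.972, 0.236, -0.0], [0.236, -0.972, -0.0], [-0.0, 0.0, -1.0]]
force: [1.4, 0.4, -0.4]
opening: 0.996
gripper_force: 0.0
```

>>> {"method": "carry_out", "body": {
  "increments": [
    [[0.0005,0.034,-0.02],0,0.085],
    [[0,0.034,-0.02],0,0.085],
    [[0,0.034,-0.02],0,0.085],
    [[0,0.034,-0.02],0,0.085],
    [[0,0,-0.035],0,0.085],
    [[0,0,-0.035],0,0.085],
    [[0,0,-0.03],0,0.085],
    [[0,0,-0.01],0,0.085]
  ]
}}

```text
clock: 2.77
eef_pos: [413.0, 398.1, 54.1]
tcp_rot: [[0.972, 0.236, -0.007], [0.236, -0.972, -0.006], [-0.008, 0.004, -1.0]]
force: [-1.1, -0.2, -0.9]
opening: 0.995
gripper_force: 0.0
```

```bash
python3 - <<'E'
from plant import r
import cv2,numpy as np
def c(f,x,y,w,h,k): return cv2.resize(f["color"][y:y+h,x:x+w],None,fx=k,fy=k,interpolation=2)
cv2.imwrite("pics/g1.png",np.hstack([c(r.grab_frame("top"),140,170,80,80,5),c(r.grab_frame("side"),430,180,80,80,5)]))
E
```

```text
(no output)
```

View pics/g1.png

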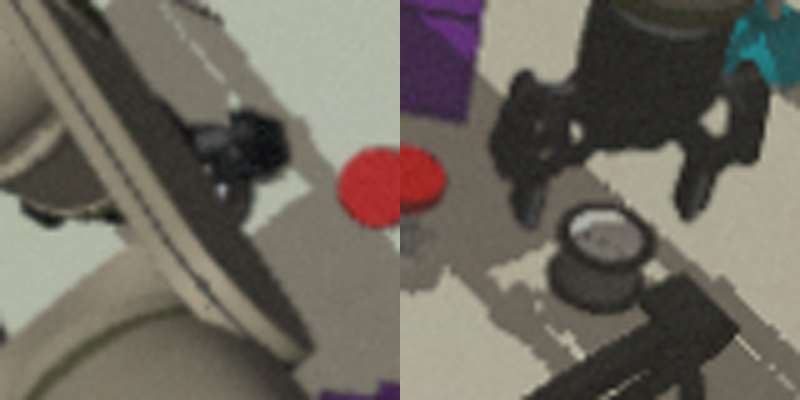

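The spool stands centred between the fingers, and its two flanges are visible (side crop 600,250).

>>> {"method": "carry_out", "body": {
  "increments": [
    [[0,0,0],0,0.085]
  ]
}}

```text
clock: 2.95
eef_pos: [416.9, 400.7, 61.4]
tcp_rot: [[0.972, 0.235, 0.0], [0.235, -0.972, 0.0], [0.001, -0.0, -1.0]]
force: [0.6, -0.4, 0.6]
opening: 1.0
gripper_force: 0.0
```

>>> {"method": "carry_out", "body": {
  "increments": [
    [[0,0.001,-0.02],0,0.085],
    [[0,0,-0.012],0,0.085],
    [[0,0,-0.006],0,0.085],
    [[0,0,0],0,0.045],
    [[0,0,0],0,0.045],
    [[0,0,0],0,0.045],
    [[0,0,0],0,0.045],
    [[0,0,0],0,0.045]
  ]
}}

```text
clock: 3.62
eef_pos: [417.2, 402.1, 23.6]
tcp_rot: [[0.972, 0.236, 0.002], [0.236, -0.972, 0.001], [0.002, -0.001, -1.0]]
force: [-1.0, -0.4, 6.0]
opening: 0.641
gripper_force: 42.8
```

>>> {"method": "carry_out", "body": {
  "increments": [
    [[0,0,0.01],0,0.045],
    [[0,0,0.03],0,0.045],
    [[0,0,0.038],0,0.045],
    [[0,0,0.038],0,0.045],
    [[0.01,-0.03,0.025],0,0.045],
    [[0.012,-0.038,0],0,0.045],
    [[0.012,-0.038,0],0,0.045],
    [[0.012,-0.038,0],0,0.045]
  ],
  "grip_force": 60
}}

```text
clock: 4.28
eef_pos: [462.8, 256.3, 164.9]
tcp_rot: [[0.972, 0.237, 0.002], [0.237, -0.972, 0.001], [0.002, -0.0, -1.0]]
force: [0.1, -0.3, -1.5]
opening: 0.641
gripper_force: 64.0
```

>>> {"method": "carry_out", "body": {
  "increments": [
    [[0.01,-0.039,0],-0.0415,0.045],
    [[0.01,-0.039,0],-0.0415,0.045],
    [[0.01,-0.039,0],-0.0415,0.045],
    [[0.01,-0.039,0],-0.0415,0.045],
    [[0.01,-0.039,0],-0.0415,0.045],
    [[0.008,-0.039,0],-0.0415,0.045],
    [[0.008,-0.039,0],-0.0415,0.045],
    [[0.008,-0.039,0],-0.0415,0.045]
  ]
}}

```text
clock: 4.95
eef_pos: [536.3, -56.5, 164.0]
tcp_rot: [[0.995, -0.096, 0.0], [-0.096, -0.995, 0.0], [0.0, -0.0, -1.0]]
force: [1.0, 1.4, -1.0]
opening: 0.639
gripper_force: 64.0
```

>>> {"method": "carry_out", "body": {
  "increments": [
    [[0.0015,-0.035,0],0,0.045],
    [[0.0015,-0.035,0],0,0.045],
    [[0.001,-0.03,-0.01],0,0.045],
    [[0.001,-0.02,-0.03],0,0.045],
    [[0,-0.0095,-0.035],0,0.045],
    [[0,0,-0.025],0,0.045],
    [[0,0,-0.01],0,0.045],
    [[0,0,0],0,0.045]
  ]
}}

```text
clock: 5.62
eef_pos: [538.8, -182.9, 50.2]
tcp_rot: [[0.996, -0.094, -0.006], [-0.094, -0.996, 0.003], [-0.006, -0.002, -1.0]]
force: [-1.0, 0.5, -1.5]
opening: 0.638
gripper_force: 64.1
```

>>> {"method": "carry_out", "body": {
  "increments": [
    [[0,0,-0.015],0,0.045],
    [[0,0,-0.008],0,0.045],
    [[0,0,-0.0025],0,0.045],
    [[0,0,0],0,0.045]
  ]
}}

```text
clock: 5.95
eef_pos: [541.7, -183.6, 28.4]
tcp_rot: [[0.996, -0.093, 0.0], [-0.093, -0.996, -0.0], [0.0, 0.0, -1.0]]
force: [-0.2, -0.2, -1.7]
opening: 0.639
gripper_force: 64.1
```

>>> {"method": "carry_out", "body": {
  "increments": [
    [[0,-0.001,-0.001],0,0.045],
    [[0,0,0],0,0.069],
    [[0,0,0],0,0.069],
    [[0,0,0],0,0.069],
    [[0,0,0.015],0,0.069],
    [[0,0,0.035],0,0.069],
    [[0,0,0.035],0,0.069],
    [[0,0,0.035],0,0.069]
  ]
}}

```text
clock: 6.62
eef_pos: [541.0, -184.8, 148.1]
tcp_rot: [[0.996, -0.094, -0.001], [-0.094, -0.996, 0.0], [-0.001, -0.0, -1.0]]
force: [0.1, -1.0, 0.5]
opening: 0.809
gripper_force: 0.0
```

>>> {"method": "carry_out", "body": {
  "increments": [
    [[-0.0113,-0.0139,0],0.118,0.07],
    [[-0.0113,-0.0139,0],0.118,0.07],
    [[-0.0113,-0.0139,0],0.118,0.07],
    [[-0.0113,-0.0139,0],0.118,0.07],
    [[-0.0113,-0.0139,0],0.118,0.07],
    [[-0.0113,-0.0139,0],0.118,0.07],
    [[-0.0113,-0.0139,0],0.118,0.07],
    [[-0.0113,-0.0139,0],0.118,0.07]
  ]
}}

```text
clock: 7.28
eef_pos: [450.6, -297.0, 147.4]
tcp_rot: [[0.656, 0.755, 0.001], [0.755, -0.656, -0.001], [0.0, 0.001, -1.0]]
force: [-0.3, -0.1, -0.1]
opening: 0.815
gripper_force: 0.0
```

>>> {"method": "carry_out", "body": {
  "increments": [
    [[-0.0113,-0.0139,0],0.118,0.07],
    [[-0.0113,-0.0139,-0.01],0.118,0.07],
    [[-0.0113,-0.0139,-0.02],0.118,0.07],
    [[-0.0113,-0.0139,-0.03],0.118,0.07],
    [[-0.0113,-0.0139,-0.02],0.113,0.07],
    [[0,0,-0.01],0,0.07],
    [[0,0,0],0,0.07],
    [[0,0,0],0,0.07]
  ]
}}

```text
clock: 7.95
eef_pos: [394.8, -365.3, 57.0]
tcp_rot: [[0.139, 0.99, -0.0], [0.99, -0.139, 0.001], [0.001, -0.0, -1.0]]
force: [-0.1, -0.4, 1.5]
opening: 0.82
gripper_force: 0.0
```

>>> {"method": "carry_out", "body": {
  "increments": [
    [[-0.001,0,-0.02],0,0.068],
    [[0,0,-0.01],0,0.066],
    [[0,0,-0.006],0,0.064],
    [[0,0,0],0,0.064],
    [[0,0,0],0,0.06]
  ]
}}

```text
clock: 8.37
eef_pos: [394.0, -365.5, 21.2]
tcp_rot: [[0.136, 0.991, 0.0], [0.991, -0.136, 0.0], [0.0, 0.0, -1.0]]
force: [0.1, -0.4, -0.1]
opening: 0.698
gripper_force: 0.0
```

>>> {"method": "carry_out", "body": {
  "increments": [
    [[0,0,-0.002],0,0.06],
    [[0,0,0],0,0.06]
  ]
}}

```text
clock: 8.53
eef_pos: [394.0, -366.0, 19.4]
tcp_rot: [[0.136, 0.991, 0.001], [0.991, -0.136, -0.001], [-0.001, 0.001, -1.0]]
force: [0.2, -0.0, 1.0]
opening: 0.704
gripper_force: 0.0
```

>>> {"method": "carry_out", "body": {
  "increments": [
    [[0,0,-0.002],0,0.06],
    [[0,0,0],0,0.06]
  ]
}}

```text
clock: 8.7
eef_pos: [393.6, -365.8, 16.9]
tcp_rot: [[0.136, 0.991, 0.0], [0.991, -0.136, -0.0], [-0.0, 0.0, -1.0]]
force: [-0.1, 0.8, -0.6]
opening: 0.702
gripper_force: 0.0
```

>>> {"method": "carry_out", "body": {
  "increments": [
    [[0,0,0],0,0.045],
    [[0,0,0],0,0.045],
    [[0,0,0],0,0.045]
  ],
  "grip_force": 40
}}

```text
clock: 8.95
eef_pos: [393.7, -365.9, 17.4]
tcp_rot: [[0.136, 0.991, 0.0], [0.991, -0.136, -0.0], [-0.0, 0.0, -1.0]]
force: [-1.8, 1.5, 5.2]
opening: 0.61
gripper_force: 40.9
```

>>> {"method": "carry_out", "body": {
  "increments": [
    [[0,0,0.01],0,0.045],
    [[0,0,0.03],0,0.045],
    [[0,0,0.035],0,0.045],
    [[0.004,0.0145,0.025],-0.118,0.045],
    [[0.004,0.0145,0],-0.118,0.045],
    [[0.004,0.0145,0],-0.118,0.045],
    [[0.004,0.0145,0],-0.118,0.045],
    [[0.004,0.0145,0],-0.118,0.045]
  ],
  "grip_force": 45
}}

```text
clock: 9.62
eef_pos: [413.8, -292.7, 117.8]
tcp_rot: [[0.668, 0.744, 0.001], [0.744, -0.668, -0.001], [0.0, 0.001, -1.0]]
force: [-0.6, -0.7, -0.8]
opening: 0.604
gripper_force: 47.0
```

>>> {"method": "carry_out", "body": {
  "increments": [
    [[0.004,0.0145,0],-0.118,0.045],
    [[0.004,0.0145,0],-0.118,0.045],
    [[0.004,0.0145,0],-0.118,0.045],
    [[0.004,0.0145,0],-0.118,0.045],
    [[0.004,0.0145,0],-0.118,0.045],
    [[0.004,0.0145,0],-0.118,0.045],
    [[0.004,0.0145,0],-0.118,0.045],
    [[0.005,0.015,0],-0.113,0.045]
  ]
}}

```text
clock: 10.28
eef_pos: [446.7, -176.1, 117.4]
tcp_rot: [[0.995, -0.1, 0.0], [-0.1, -0.995, -0.0], [0.0, 0.0, -1.0]]
force: [0.5, 0.2, -0.4]
opening: 0.601
gripper_force: 47.0
```

>>> {"method": "carry_out", "body": {
  "increments": [
    [[0,-0.001,-0.03],0,0.045],
    [[0,0,-0.035],0,0.045],
    [[0,0,-0.015],0,0.045],
    [[0,0,-0.01],0,0.045],
    [[0,0,-0.005],0,0.045],
    [[0,0,0],0,0.045],
    [[0,0,-0.001],0,0.045],
    [[0,0,0],0,0.045]
  ]
}}

```text
clock: 10.95
eef_pos: [447.6, -178.4, 22.2]
tcp_rot: [[0.996, -0.094, 0.002], [-0.094, -0.996, -0.001], [0.002, 0.001, -1.0]]
force: [0.1, -0.4, 0.7]
opening: 0.602
gripper_force: 47.2
```

>>> {"method": "carry_out", "body": {
  "increments": [
    [[0,0,-0.0015],0,0.045],
    [[0,0,0],0,0.045],
    [[0,0,0],0,0.068],
    [[0,0,0],0,0.068],
    [[0,0,0],0,0.068],
    [[0,0,0.015],0,0.068],
    [[0,0,0.035],0,0.07],
    [[0,0,0.035],0,0.07]
  ]
}}

```text
clock: 11.62
eef_pos: [444.6, -176.7, 103.4]
tcp_rot: [[0.996, -0.094, -0.004], [-0.094, -0.996, 0.002], [-0.005, -0.002, -1.0]]
force: [0.3, 0.1, 0.7]
opening: 0.818
gripper_force: 0.0
```

>>> {"method": "carry_out", "body": {
  "increments": [
    [[0.0229,-0.0263,0.02],0.0177,0.085],
    [[0.0229,-0.0263,0],0.0177,0.085],
    [[0.0229,-0.0263,0],0.0177,0.085],
    [[0.0229,-0.0263,0],0.0177,0.085],
    [[0.0229,-0.0263,0],0.0177,0.085],
    [[0.0229,-0.0263,-0.02],0.0177,0.085],
    [[0,0,-0.03],0,0.085],
    [[0,0,-0.02],0,0.085]
  ]
}}

```text
clock: 12.28
eef_pos: [584.1, -336.7, 51.4]
tcp_rot: [[1.0, 0.011, -0.001], [0.011, -1.0, 0.001], [-0.001, -0.001, -1.0]]
force: [-0.8, 0.0, -1.7]
opening: 0.996
gripper_force: 0.0
```

>>> {"method": "carry_out", "body": {
  "increments": [
    [[0,0,0],0,0.085],
    [[0,0,0],0,0.085]
  ]
}}

```text
clock: 12.45
eef_pos: [582.4, -334.5, 52.2]
tcp_rot: [[1.0, 0.012, -0.004], [0.012, -1.0, 0.003], [-0.004, -0.003, -1.0]]
force: [0.4, -0.2, -0.0]
opening: 0.991
gripper_force: 0.0
```

>>> {"method": "carry_out", "body": {
  "increments": [
    [[0,0,-0.02],0,0.085],
    [[0,0,-0.009],0,0.085],
    [[0,0,-0.004],0,0.085],
    [[0,0,0],0,0.05],
    [[0,0,0],0,0.05],
    [[0,0,0],0,0.05],
    [[0,0,0],0,0.05],
    [[0,0,0],0,0.05]
  ],
  "grip_force": 60
}}

```text
clock: 13.12
eef_pos: [584.9, -336.0, 23.1]
tcp_rot: [[1.0, 0.012, 0.002], [0.012, -1.0, -0.001], [0.002, 0.001, -1.0]]
force: [-1.0, 0.9, 6.3]
opening: 0.684
gripper_force: 67.9
```

>>> {"method": "carry_out", "body": {
  "increments": [
    [[0,0,0.01],0,0.05],
    [[0,0,0.03],0,0.05],
    [[0,0,0.035],0,0.05],
    [[0.0102,0.0283,0.01],-0.0212,0.05],
    [[0.0102,0.0283,0],-0.0212,0.05],
    [[0.0102,0.0283,0],-0.0212,0.05],
    [[0.0102,0.0283,0],-0.0212,0.05],
    [[0.0102,0.0283,0],-0.0212,0.05]
  ],
  "grip_force": 80
}}

```text
clock: 13.78
eef_pos: [634.8, -192.7, 106.5]
tcp_rot: [[0.995, -0.095, -0.001], [-0.095, -0.995, 0.0], [-0.001, -0.0, -1.0]]
force: [0.3, -0.4, -4.3]
opening: 0.681
gripper_force: 88.6
```

>>> {"method": "carry_out", "body": {
  "increments": [
    [[0,0,-0.02],0,0.05],
    [[0,0,-0.03],0,0.05],
    [[0,0,-0.015],0,0.05],
    [[0,0,-0.01],0,0.05],
    [[0,0,-0.005],0,0.05],
    [[0,0,0],0,0.05],
    [[0,0,0],0,0.05]
  ]
}}

```text
clock: 14.37
eef_pos: [635.2, -194.7, 27.0]
tcp_rot: [[0.996, -0.095, 0.001], [-0.095, -0.996, -0.0], [0.001, 0.0, -1.0]]
force: [0.9, -0.4, -4.3]
opening: 0.683
gripper_force: 88.5
```

>>> {"method": "carry_out", "body": {
  "increments": [
    [[0,0,-0.001],0,0.05],
    [[0,0,0],0,0.05],
    [[0,0,0],0,0.074],
    [[0,0,0],0,0.074],
    [[0,0,0],0,0.074],
    [[0,0,0.015],0,0.074],
    [[0,0,0.035],0,0.074],
    [[0,0,0.035],0,0.074]
  ]
}}

```text
clock: 15.03
eef_pos: [633.4, -193.4, 110.1]
tcp_rot: [[0.996, -0.094, -0.004], [-0.094, -0.996, 0.002], [-0.004, -0.001, -1.0]]
force: [0.6, -0.8, 0.6]
opening: 0.87
gripper_force: 0.0
```

>>> {"method": "carry_out", "body": {
  "increments": [
    [[-0.0183,-0.0345,0.02],-0.0394,0.085],
    [[-0.0183,-0.0345,0],-0.0394,0.085],
    [[-0.0183,-0.0345,0],-0.0394,0.085],
    [[-0.0183,-0.0345,0],-0.0394,0.085],
    [[-0.0183,-0.0345,0],-0.0394,0.085],
    [[-0.0183,-0.0345,0],-0.0394,0.085],
    [[-0.0183,-0.0345,-0.01],-0.0394,0.085],
    [[0,0,-0.02],0,0.085]
  ]
}}

```text
clock: 15.7
eef_pos: [505.7, -442.3, 104.4]
tcp_rot: [[0.93, -0.369, 0.004], [-0.369, -0.929, -0.008], [0.007, 0.006, -1.0]]
force: [0.7, -0.5, 0.2]
opening: 0.995
gripper_force: 0.0
```

>>> {"method": "carry_out", "body": {
  "increments": [
    [[0,0,-0.02],0,0.085],
    [[0,0,0],0,0.085],
    [[0,0,0],0,0.085]
  ]
}}

```text
clock: 15.95
eef_pos: [507.0, -433.1, 78.8]
tcp_rot: [[0.932, -0.362, -0.002], [-0.362, -0.932, 0.002], [-0.002, -0.001, -1.0]]
force: [0.9, 0.1, 0.5]
opening: 0.995
gripper_force: 0.0
```

>>> {"method": "carry_out", "body": {
  "increments": [
    [[0,-0.001,-0.025],0,0.085],
    [[0,-0.001,-0.02],0,0.085],
    [[0,0,-0.01],0,0.085],
    [[0,0,0],0,0.085]
  ]
}}

```text
clock: 16.28
eef_pos: [507.3, -434.3, 22.9]
tcp_rot: [[0.933, -0.361, -0.002], [-0.361, -0.933, 0.002], [-0.003, -0.001, -1.0]]
force: [-0.3, -0.3, -0.2]
opening: 0.995
gripper_force: 0.0
```

>>> {"method": "carry_out", "body": {
  "increments": [
    [[0,0,0],0,0.035],
    [[0,0,0],0,0.035],
    [[0,0,0],0,0.035],
    [[0,0,0],0,0.035],
    [[0,0,0],0,0.035],
    [[0,0,0],0,0.035]
  ],
  "grip_force": 60
}}

```text
clock: 16.78
eef_pos: [509.0, -437.0, 26.7]
tcp_rot: [[0.932, -0.361, 0.003], [-0.361, -0.932, -0.003], [0.003, 0.001, -1.0]]
force: [-1.1, -0.4, 6.8]
opening: 0.517
gripper_force: 63.0
```

>>> {"method": "carry_out", "body": {
  "increments": [
    [[0,0,0.01],0,0.035],
    [[0,0,0.03],0,0.035],
    [[0,0,0.035],0,0.035],
    [[0,0,0.035],0,0.035],
    [[0.0049,0.035,0.02],0.0378,0.035],
    [[0.0049,0.035,0],0.0378,0.035],
    [[0.0049,0.035,0],0.0378,0.035],
    [[0.0049,0.035,0],0.0378,0.035]
  ],
  "grip_force": 80
}}

```text
clock: 17.45
eef_pos: [527.2, -294.4, 155.2]
tcp_rot: [[0.976, -0.216, 0.001], [-0.216, -0.976, -0.0], [0.001, 0.0, -1.0]]
force: [0.6, 1.1, -3.5]
opening: 0.515
gripper_force: 82.7
```

>>> {"method": "carry_out", "body": {
  "increments": [
    [[0.0049,0.035,0],0.0378,0.035],
    [[0.0049,0.035,0],0.0378,0.035],
    [[0.0049,0.035,0],0.0378,0.035],
    [[0.0049,0.035,0],0.0378,0.035],
    [[0.0049,0.035,0],0.0378,0.035],
    [[0.0049,0.035,0],0.0378,0.035],
    [[0.0049,0.035,0],0.0378,0.035],
    [[0.0049,0.035,0],0.0378,0.035]
  ]
}}

```text
clock: 18.12
eef_pos: [566.0, -14.0, 154.5]
tcp_rot: [[0.996, 0.085, -0.001], [0.085, -0.996, 0.0], [-0.001, -0.0, -1.0]]
force: [0.2, -0.7, -4.0]
opening: 0.513
gripper_force: 82.7
```

>>> {"method": "carry_out", "body": {
  "increments": [
    [[0,0,-0.02],0,0.035],
    [[0,0,-0.03],0,0.035],
    [[0,0,-0.03],0,0.035],
    [[0,0,-0.02],0,0.035],
    [[0,0,-0.01],0,0.035],
    [[0,0,0],0,0.035],
    [[0,0,0],0,0.035]
  ]
}}

```text
clock: 18.7
eef_pos: [566.5, -15.8, 44.7]
tcp_rot: [[0.997, 0.084, -0.001], [0.084, -0.997, 0.0], [-0.001, -0.0, -1.0]]
force: [-0.1, 0.0, -2.5]
opening: 0.514
gripper_force: 82.7
```

>>> {"method": "carry_out", "body": {
  "increments": [
    [[0,-0.001,-0.01],0,0.035],
    [[0,0,-0.004],0,0.035],
    [[0,0,0],0,0.035]
  ]
}}

```text
clock: 18.95
eef_pos: [566.5, -17.0, 30.1]
tcp_rot: [[0.997, 0.083, -0.0], [0.083, -0.997, 0.0], [-0.0, -0.0, -1.0]]
force: [-0.5, -0.5, -3.3]
opening: 0.519
gripper_force: 82.9
```

>>> {"method": "carry_out", "body": {
  "increments": [
    [[0,0,-0.001],0,0.035],
    [[0,0,0],0,0.035]
  ]
}}

```text
clock: 19.12
eef_pos: [566.9, -16.9, 29.9]
tcp_rot: [[0.996, 0.084, 0.001], [0.084, -0.996, -0.0], [0.001, 0.0, -1.0]]
force: [-0.4, -0.4, -4.0]
opening: 0.514
gripper_force: 83.1
```

>>> {"method": "carry_out", "body": {
  "increments": [
    [[0,0,-0.001],0,0.035],
    [[0,0,0],0,0.035],
    [[0,0,0],0,0.06],
    [[0,0,0],0,0.06],
    [[0,0,0],0,0.06],
    [[0,0,0.015],0,0.06],
    [[0,0,0.035],0,0.06],
    [[0,0,0.035],0,0.06]
  ]
}}

```text
clock: 19.78
eef_pos: [564.9, -16.6, 112.4]
tcp_rot: [[0.996, 0.084, -0.004], [0.084, -0.996, 0.001], [-0.004, -0.001, -1.0]]
force: [1.1, -0.7, 0.3]
opening: 0.703
gripper_force: 0.0
```

>>> {"method": "carry_out", "body": {
  "increments": [
    [[-0.0175,0.0334,0.03],0,0.085],
    [[-0.0175,0.0334,0.01],0,0.085],
    [[-0.0175,0.0334,0],0,0.085],
    [[-0.0175,0.0334,0],0,0.085],
    [[-0.0175,0.0334,0],0,0.085],
    [[-0.0175,0.0334,0],0,0.085],
    [[-0.0175,0.0334,0],0,0.085],
    [[-0.0175,0.0334,0],0,0.085]
  ]
}}

```text
clock: 20.45
eef_pos: [428.1, 247.4, 149.6]
tcp_rot: [[0.997, 0.083, 0.001], [0.083, -0.997, 0.001], [0.001, -0.0, -1.0]]
force: [0.4, 0.9, -1.2]
opening: 1.001
gripper_force: 0.0
```

>>> {"method": "carry_out", "body": {
  "increments": [
    [[-0.0175,0.0334,0],0,0.085],
    [[0,0,-0.01],0,0.085],
    [[0,0,-0.02],0,0.085],
    [[0,0,-0.02],0,0.085],
    [[0,0,0],0,0.085],
    [[0,0,0],0,0.085]
  ]
}}

```text
clock: 20.95
eef_pos: [410.6, 278.6, 98.2]
tcp_rot: [[0.996, 0.084, -0.002], [0.084, -0.996, -0.001], [-0.003, 0.001, -1.0]]
force: [-0.3, -0.5, -0.2]
opening: 0.996
gripper_force: 0.0
```

```bash
python3 - <<'E'
from plant import r
import cv2,numpy as np
def c(f,x,y,w,h,k): return cv2.resize(f["color"][y:y+h,x:x+w],None,fx=k,fy=k,interpolation=2)
cv2.imwrite("pics/g2.png",np.hstack([c(r.grab_frame("side"),390,170,80,80,5),c(r.grab_frame("side"),220,190,130,110,3.6)[:400-4+4]][::1]) if 0 else np.hstack([c(r.grab_frame("side"),390,170,80,80,5),c(r.grab_frame("side"),220,195,80,100,4)]))
E
```

```text
(no output)
```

View pics/g2.png

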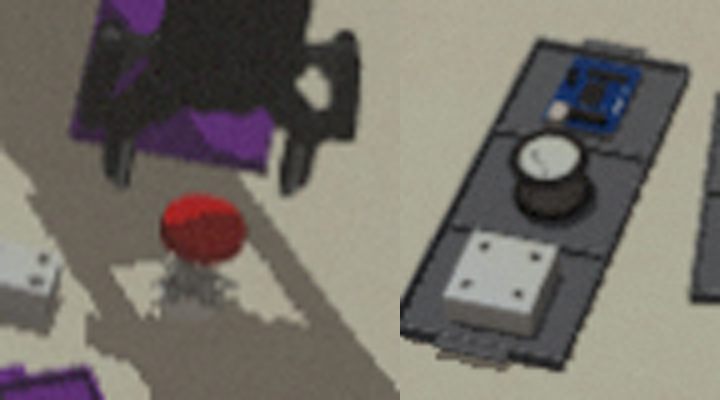

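The three-bay kit is placed: board in the near bay, spool in the middle, flat block in the far one. The jar lid (crop 203,228) is centred between the fingers (118 and 290).

>>> {"method": "carry_out", "body": {
  "increments": [
    [[0,0,0],0,0.085],
    [[0,0,0],0,0.085]
  ]
}}

```text
clock: 21.22
eef_pos: [412.5, 279.5, 100.6]
tcp_rot: [[0.997, 0.083, 0.002], [0.083, -0.997, 0.001], [0.002, -0.001, -1.0]]
force: [-0.2, -0.2, 0.5]
opening: 0.993
gripper_force: 0.0
```

>>> {"method": "carry_out", "body": {
  "increments": [
    [[-0.002,0.003,-0.02],0,0.085],
    [[0,0,-0.025],0,0.085],
    [[0,0,-0.015],0,0.085],
    [[0,0,-0.008],0,0.085],
    [[0,0,0],0,0.085]
  ]
}}

```text
clock: 21.63
eef_pos: [408.5, 281.6, 29.8]
tcp_rot: [[0.997, 0.083, -0.002], [0.083, -0.997, -0.001], [-0.002, 0.001, -1.0]]
force: [-0.3, 0.0, 0.2]
opening: 0.996
gripper_force: 0.0
```

>>> {"method": "carry_out", "body": {
  "increments": [
    [[0,0,0],0,0.04],
    [[0,0,0],0,0.04],
    [[0,0,0],0,0.04],
    [[0,0,0],0,0.04],
    [[0,0,0],0,0.04],
    [[0,0,0],0,0.04]
  ],
  "grip_force": 40
}}

```text
clock: 22.13
eef_pos: [410.8, 283.0, 33.1]
tcp_rot: [[0.996, 0.084, 0.003], [0.084, -0.997, 0.002], [0.003, -0.001, -1.0]]
force: [-0.4, -0.5, 7.5]
opening: 0.563
gripper_force: 42.1
```

>>> {"method": "carry_out", "body": {
  "increments": [
    [[0,0,0.01],0,0.04],
    [[0,0,0.03],0,0.04],
    [[0,0,0.035],0,0.04],
    [[0,0,0.025],0,0.04],
    [[0.0068,-0.0342,0],0,0.04],
    [[0.0068,-0.0342,0],0,0.04],
    [[0.0068,-0.0342,0],0,0.04],
    [[0.0068,-0.0342,0],0,0.04]
  ],
  "grip_force": 60
}}

```text
clock: 22.8
eef_pos: [436.7, 144.3, 132.3]
tcp_rot: [[0.996, 0.085, 0.001], [0.085, -0.996, 0.0], [0.001, -0.0, -1.0]]
force: [0.5, 0.7, -1.1]
opening: 0.565
gripper_force: 62.4
```

>>> {"method": "carry_out", "body": {
  "increments": [
    [[0.0068,-0.0342,0],0,0.04],
    [[0.0068,-0.0342,0],0,0.04],
    [[0.0068,-0.0342,0],0,0.04],
    [[0.0068,-0.0342,0],0,0.04],
    [[0.0068,-0.0342,0],0,0.04],
    [[0,0,-0.02],0,0.04],
    [[0,0,-0.03],0,0.04],
    [[0,0,-0.02],0,0.04]
  ]
}}

```text
clock: 23.47
eef_pos: [470.5, -26.5, 60.5]
tcp_rot: [[0.997, 0.082, 0.0], [0.082, -0.997, -0.0], [0.0, 0.0, -1.0]]
force: [-0.3, -0.0, -1.8]
opening: 0.563
gripper_force: 62.6
```

>>> {"method": "carry_out", "body": {
  "increments": [
    [[0,0,-0.01],0,0.04],
    [[0,0,-0.01],0,0.04],
    [[0,0,0],0,0.04],
    [[0,0,0],0,0.04]
  ]
}}

```text
clock: 23.8
eef_pos: [471.0, -25.3, 41.8]
tcp_rot: [[0.996, 0.084, 0.0], [0.084, -0.996, -0.0], [0.0, 0.0, -1.0]]
force: [0.4, -0.8, -1.0]
opening: 0.564
gripper_force: 62.6
```

>>> {"method": "carry_out", "body": {
  "increments": [
    [[0.001,0,-0.004],0,0.04],
    [[0,0,-0.0015],0,0.04],
    [[0,0,0],0,0.04]
  ]
}}

```text
clock: 24.05
eef_pos: [472.2, -25.4, 36.2]
tcp_rot: [[0.996, 0.084, 0.001], [0.084, -0.996, -0.0], [0.001, 0.0, -1.0]]
force: [0.7, 0.2, -2.4]
opening: 0.559
gripper_force: 62.6
```

>>> {"method": "carry_out", "body": {
  "increments": [
    [[0,0,-0.0005],0,0.04],
    [[0,0,0],0,0.064],
    [[0,0,0],0,0.064],
    [[0,0,0],0,0.064],
    [[0,0,0.02],0,0.07],
    [[0,0,0.035],0,0.07],
    [[0,0,0.035],0,0.07],
    [[0,0,0.035],0,0.07]
  ]
}}

```text
clock: 24.72
eef_pos: [471.0, -25.4, 161.4]
tcp_rot: [[0.996, 0.084, -0.001], [0.084, -0.996, 0.0], [-0.001, -0.0, -1.0]]
force: [1.6, -1.0, -0.4]
opening: 0.825
gripper_force: 0.0
```

>>> {"method": "carry_out", "body": {
  "increments": [
    [[-0.01,0.04,0.02],0,0.07],
    [[-0.01,0.04,0.01],0,0.07],
    [[-0.01,0.04,0],0,0.07],
    [[-0.01,0.04,0],0,0.07],
    [[-0.01,0.04,0],0,0.07],
    [[-0.01,0.04,0],0,0.07],
    [[0,0.04,0],0,0.07],
    [[0,0,0],0,0.07]
  ]
}}

```text
clock: 25.38
eef_pos: [411.4, 256.1, 188.5]
tcp_rot: [[0.996, 0.089, 0.0], [0.089, -0.996, 0.003], [0.001, -0.003, -1.0]]
force: [1.0, 0.0, 0.8]
opening: 0.821
gripper_force: 0.0
```

```bash
python3 - <<'E'
from plant import r
import cv2,numpy as np
def c(f,x,y,w,h,k): return cv2.resize(f["color"][y:y+h,x:x+w],None,fx=k,fy=k,interpolation=2)
cv2.imwrite("pics/z.png",np.hstack([c(r.grab_frame("top"),290,100,125,125,3),c(r.grab_frame("side"),210,180,135,125,3)]))
E
```

```text
(no output)
```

View pics/z.png

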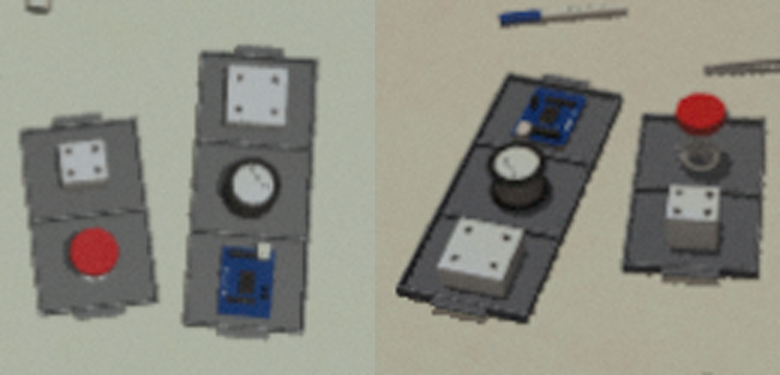

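All five things lie in their bays. In the top crop, flat is at (257,95), spool at (250,187), board at (247,280), tall at (82,162) and jar at (95,252). The arm is clear.

```bash
python3 -c "
from plant import r
print(r.job_done())"
```

```text
the job is handed in; nothing more can be done
None
```

Both kits are made up and handed in after about 25 s of the 115 s: board, spool and flat block in the three-bay tray, tall block and jar in the grey two-bay tray; I left the oblong block alone, and the last picture shows every piece upright in its own bay.

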